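Tip a standing wire coil into its trough and push it home

TASK

A wire coil stands upright at the open end of the metal trough. Push it over with the fingers so that it falls lengthwise into the trough, its upper end toward the end plate, then push it along the trough until it lies fully home against the end plate. Do not pick it up or lift it, and leave the other coil, the check weight, the bottle and the ring where they are.

Things in the scene. Friction and masses are not known exactly. Their poses are not given: they have to be found in the camera images.
- coil: the coil to lay down: a rigid loose bobbin 110 mm long, about 0.25 kg, off-white end flanges 52 mm across and 6 mm thick, grey wound body 43 mm across. It starts upright on the trough's floor between the rails near the open end; once tipped it lies some 30 to 70 mm short of the end plate. Origin: centre of its lower flange's underside; z runs along its axis to the other end (up while it stands)
- coil_mid (a point): the middle of that coil, on its axis, 55 mm from either end
- coil_top (a point): the centre of the outer face of that coil's upper flange (110 mm from its origin)
- trough: the fixed aluminium trough, 260 x 90 mm: a floor 8 mm above the bench between two rails 58 mm apart inside, their tops 34 mm above the bench, open on top and at one end, a steel end plate across the other. Origin: on the bench under its middle; x runs along it to the end plate, z up. The floor reaches from x = -135 mm to the plate, the rails from x = -125 mm
- stop (a point): centre of the rubber face of the end plate, at x = +110 mm and 34 mm above the bench (the height at which a coil's axis lies in the trough); the plate's top is 60 mm above the bench
- spare_coil: a second coil of the same make that stands on the bench beside the trough on the robot's side, to be left alone. Origin: centre of its underside
- test_weight: a check weight of bare metal, 22 mm diameter, 37 mm tall, with a knob, standing on the bench beside the trough on its far side; leave alone. Origin: centre of its underside
- solvent_bottle: a small squeeze bottle with a spout cap, 46 mm diameter, 130 mm tall, on the bench to the left; leave alone. Origin: centre of its underside
- ring_gauge: a metal ring, 48 mm diameter, 14 mm tall, lying on the bench to the right; leave alone. Origin: centre of its underside

How it is judged:
On the way, in this order (a step that is already met when the one before it is completed fails the run):
1. the coil has been tipped over and lies in the trough with its upper end toward the end plate (angle between coil's own z axis and vertical between 1.45 and 1.69 rad and angle between the z axis of coil and the x axis of trough, either way round below 0.12 rad and z of coil_mid in the frame of trough below 0.042 m), for 0.1 s.
2. the coil has been pushed home against the end plate (x of coil_top in the frame of trough above 0.106 m), for 0.1 s.
At the end, for the whole second after the job is handed in: the coil lies at rest on the trough's floor between the rails, level and along the trough within 0.12 rad, its former upper end within 5 mm of the end plate's face; the spare coil, weight, bottle and ring have moved less than 20 mm (all of step 1 and y of coil_mid in the frame of trough between -0.008 and 0.008 m and x of coil_top in the frame of trough between 0.105 and 0.115 m and linear speed of coil below 0.02 m/s and distance of each of spare_coil, test_weight, solvent_bottle, ring_gauge from where it was at the start of the episode below 0.02 m); the robot touches nothing.
It fails at once if the coil is lifted or carried (its middle more than 85 mm above the bench, raised off the floor while upright, or raised off the floor while lying) (height (world z) of coil_mid above 0.085 m or (angle between coil's own z axis and vertical below 0.3 rad and height (world z) of coil above 0.028 m) or (angle between coil's own z axis and vertical above 1.4 rad and height (world z) of coil above 0.06 m)).
It fails at once if a bystander is disturbed by more than 20 mm (distance of any of spare_coil, test_weight, solvent_bottle, ring_gauge from where it was at the start of the episode above 0.02 m).
It also fails if it takes over 40 s, if anything falls off the work surface, if the arm or the gripper's body presses on something with over 40 N, if the wrist force passes 120 N, or if a joint passes its speed limit or range.

ROBOT

A 6-joint arm with a two-finger parallel gripper is mounted at the origin on a cart in front of the work surface, level with it; the furniture and walls round the work are solid. World frame = base frame: x ahead of the robot, y to its left, z up, the work surface at z = 0. Lengths are in m, angles in rad, forces in N, time in s.
With the tool pointing down it reaches from about 0.25 to 0.725 m from the base axis. Payload 9.7 kg.
Tool frame: the origin (TCP) lies on the centre line of the jaws, within the pads' length; the fingertips stand ahead of it and the grasp point (between the pads) lies 3 mm ahead of it (robot.finger_overhang is the z of the fingertips in the tool frame, in m); z points along the fingers, y is the line along which they close (so a half turn about z gives the same grasp; the last joint's range is limited). The gripper opens to 85 mm and grips with 20 to 120 N. Pads are 22 mm wide; open, the fingers measure 114 mm over their backs; the gripper's body (76 mm by 85 mm) begins 54 mm behind the grasp point. The pads swing forward as they close: fully open they stand 13 mm farther back than shut.
Start: joints at [-1.211, 0.087, 0.176, 1.66, 0, 1.571], TCP at [0.194, -0.515, 0.253] pointing down, gripper open.
Joint ranges: [-3.13, 3.13], [-0.85, 1.81], [-1.15, 1.24], [-2.2, 2.28], [-1.44, 1.52], [-3.14, 3.14]. Speed limits (rad/s): [2.22, 2.22, 2.57, 3.14, 3.14, 3.14].

INTERFACE

Orientations are given as a unit quaternion [w, x, y, z].
In Python, from bench import robot, solver, vision, workorder gives the robot as it stands. The module is installed in compiled form; this text tells all that it offers. Calls block until the motion is done:
- robot.goto(position, orientation): joint-space move of the TCP to a pose.
- robot.move_straight(position, attitude=None, feed=0.15, guard=None): straight line of the TCP; attitude=None keeps the orientation; feed is the mean speed in m/s. With guard (N) it stops when the force on the tool has changed by that much, and returns True; else False.
- robot.goto_joints(angles): joint-space move.
- robot.gripper_to(opening, force=None): finger opening in m; force is the grip in N (None keeps the last); returns when the fingers have stopped.
- robot.wait(seconds).
- solver.solve_ik(position, orientation): joint angles nearest the present ones, or None.
- robot.sense(): the state.
- vision.snapshot(name): name is "scene" or "top"; returns (picture, depth): 480x640x3 uint8, blue, green, red; 480x640 float32, m along the optical axis (not along the pixel's ray), 0 where there is no reading.
- vision.camera_info(name): a dict with "fx", "fy", "cx", "cy" (pixels), "k1" (the pictures are not rectified: a ray, as slopes to the right and down, at radius r is drawn at 1 + k1 r^2 times it, then the intrinsics apply), "rvec" (rotation vector, rad) and "tvec" (3), from world to camera coordinates, as OpenCV has them. Camera axes: x right, y down, z forward; pixel columns grow to the right and rows downward; lengths in m; the calibration is good to about 2 mm. A picture is of the moment at which its call begins. camera_info takes no time and is no camera call.
A pose or a line that the arm cannot do raises robot.MotionError and nothing moves.
- workorder.sign_off(): hands the job in; it is judged then, once.
The state is a dict: "time_s": time; "joints": joint angles; "dq": joint speeds; "tau": joint torques, N m; "tcp_pos": TCP position; "tcp_rot": TCP orientation; "wrist_force": force on the tool from outside, world axes, zero at the start; "torque": the same for the moment, N m; "opening": finger opening in m; "gripper_force": force on a finger pad.
Only numpy, scipy, OpenCV 4.12 (cv2) and the standard library are available. Lean on these libraries where they do the work, as an engineer would, in place of code of your own. Each camera call takes 0.05 s, during which the arm holds its last target. There are 200 camera calls.

## Working session

There is one attempt and no reset: what is moved stays moved. The work goes in short steps, each a Python script; the robot and the scene stay as the last script left them, time stands still between calls to the robot, and variables do not carry over. Pictures are saved under pics/ and viewed, at most 10 in all, crops included, and the job is handed in when it is done.

```bash
mkdir -p pics; cat > h.py <<'E'
import numpy as np, cv2
from bench import robot, solver, vision, workorder
def cam(n):
    c=vision.camera_info(n); K=np.array([[c['fx'],0,c['cx']],[0,c['fy'],c['cy']],[0,0,1.]])
    R=cv2.Rodrigues(np.array(c['rvec'],float))[0]; t=np.array(c['tvec'],float).ravel()
    return K,np.array([c['k1'],0,0,0.]),R,t
def rays(n,uv):
    K,d,R,t=cam(n); s=cv2.undistortPoints(np.array(uv,float).reshape(-1,1,2),K,d).reshape(-1,2)
    return np.c_[s,np.ones(len(s))]
def onplane(n,uv,z):
    K,d,R,t=cam(n); D=rays(n,uv)@R; C=-R.T@t
    return C+D*((z-C[2])/D[:,2])[:,None]
def bydepth(n,uv,dep):
    K,d,R,t=cam(n); return (rays(n,uv)*np.array(dep).reshape(-1,1)-t)@R
def cloud(n,dep):
    v,u=np.mgrid[0:480,0:640]; return bydepth(n,np.c_[u.ravel(),v.ravel()],dep.ravel()).reshape(480,640,3)
E
python3 - <<'E'
from h import *
for n in("scene","top"):
    p,d=vision.snapshot(n); cv2.imwrite(f'pics/{n}0.png',p); np.save(f'{n}0.npy',d)
    K,_,R,t=cam(n); print(n,K.ravel()[[0,4,2,5]],-R.T@t, R[2])
print(robot.sense(), robot.finger_overhang)
E
```

```text
scene [553.26742411 553.26742411 322.62063847 244.24694718] [-0.03932262 -1.01824134  1.03940065] [ 0.36485802  0.67800224 -0.63811566]
top [478.00673135 478.00673135 330.78549767 241.67512181] [0.31804411 0.02823214 1.13377996] [ 0.16055889 -0.00968743 -0.98697872]
{'time_s': 0.1, 'joints': array([-1.21100318e+00,  8.74174767e-02,  1.75196269e-01,  1.65980953e+00,
       -4.00210325e-06,  1.57081257e+00]), 'dq': array([-1.40838023e-03, -4.59038786e-04,  6.30005344e-04, -7.71213834e-05,
       -1.30961900e-03,  1.02316642e-03]), 'tau': array([-9.59255121e-04, -5.21561086e+01,  4.65654337e+01,  1.61043619e-02,
       -5.02758940e-05, -3.12117734e-06]), 'tcp_pos': array([ 0.1935773 , -0.51460808,  0.25263836]), 'tcp_rot': array([-6.06886419e-04,  9.83863470e-01,  1.78919791e-01, -1.12408958e-04]), 'wrist_force': array([0.3410906 , 0.11172925, 0.11676372]), 'torque': array([-0.02802389,  0.00144478,  0.0163546 ]), 'gripper_force': 0.0, 'opening': 0.08549432667048147} 0.022
```

View pics/scene0.png

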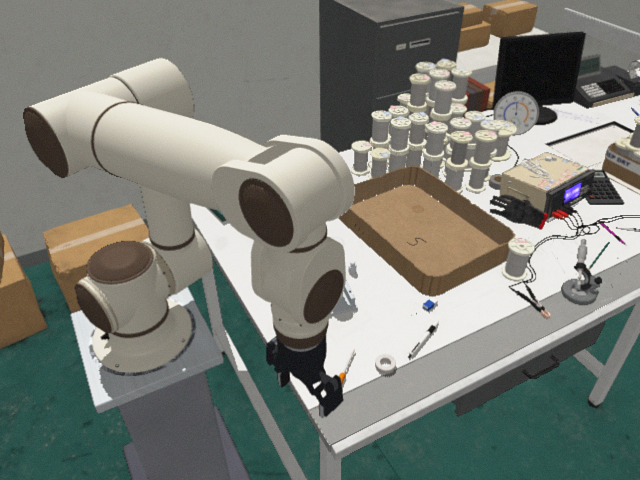

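View pics/top0.png

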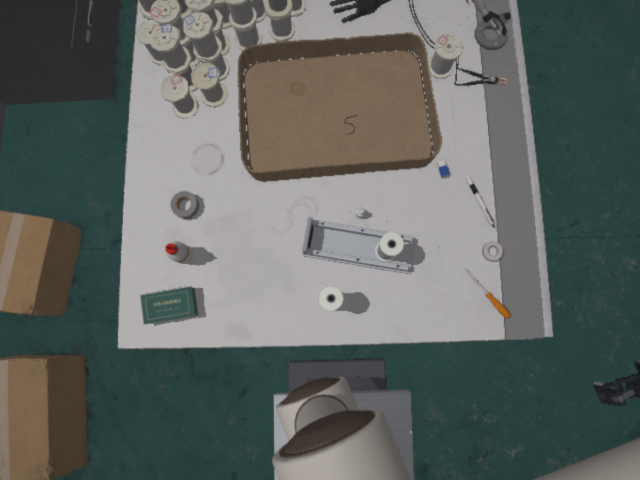

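The scene view shows the work partly hidden by the arm. In the top view the trough runs from its end plate at (308,237) to its open end at (413,256). The coil top is at (391,245), the spare coil at (331,298), the weight at (361,213), the bottle at (177,250) and the ring at (492,251).

```bash
python3 - <<'E'
from h import *
p=cv2.imread('pics/top0.png'); d=np.load('top0.npy'); P=cloud('top',d)
v,u=np.mgrid[0:480,0:640]
def top(c,r,z0,z1):
    m=(np.hypot(u-c[0],v-c[1])<r)&(d>0)&(P[...,2]>z0)&(P[...,2]<z1)
    (x,y),rad=cv2.minEnclosingCircle(P[m][:,:2].astype(np.float32)*1000)
    print(c,m.sum(),'z',np.median(P[m][:,2]),'circ',x,y,rad,'mean',P[m].mean(0))
top((391,245),20,.105,.13); top((331,298),20,.09,.13); top((361,213),12,.02,.06); top((177,250),20,.03,.2); top((492,251),14,.008,.03)
# trough: points at 0.02..0.065 in box
m=(u>295)&(u<425)&(v>212)&(v<280)&(P[...,2]>.026)&(P[...,2]<.042)&(np.hypot(u-361,v-213)>12)
n,l,s,c=cv2.connectedComponentsWithStats(m.astype(np.uint8)); 
r=cv2.minAreaRect(P[m][:,:2].astype(np.float32)*1000); print('rails',r,cv2.boxPoints(r))
m=(u>295)&(u<425)&(v>212)&(v<280)&(P[...,2]>.05)&(P[...,2]<.066)&(u<330)
r=cv2.minAreaRect(P[m][:,:2].astype(np.float32)*1000); print('plate',m.sum(),r,cv2.boxPoints(r),np.median(P[m][:,2]))
cv2.imwrite('pics/c.png',cv2.resize(p[200:320,285:445],(800,600),interpolation=cv2.INTER_CUBIC))
E
```

```text
(391, 245) 446 z 0.11622883397669223 circ 476.8597412109375 -111.7800521850586 26.04873275756836 mean [ 0.47663391 -0.11168689  0.11616941]
(331, 298) 461 z 0.10808368743669058 circ 363.4200744628906 21.93144989013672 25.944759368896484 mean [0.36336088 0.02184614 0.10805744]
(361, 213) 62 z 0.03217277613660348 circ 570.0274047851562 -54.78742599487305 10.953282356262207 mean [ 0.56808569 -0.05381188  0.02897252]
(177, 250) 400 z 0.07280994544407157 circ 479.51666259765625 371.22479248046875 23.276649475097656 mean [0.47638737 0.36444701 0.07567884]
(492, 251) 229 z 0.011692677904109895 circ 470.5205078125 -370.5496520996094 24.077882766723633 mean [ 0.47018537 -0.37030322  0.01183641]
rails ((489.96417236328125, -46.37957763671875), (246.2431182861328, 82.88910675048828), 78.95735931396484) [[ 425.7043   -159.28326 ]
 [ 507.05872  -175.15979 ]
 [ 554.224      66.52411 ]
 [ 472.86963    82.400635]]
plate 192 ((512.374267578125, 70.73829650878906), (13.98331356048584, 81.09052276611328), 79.0099105834961) [[471.23972   71.60438 ]
 [550.8431    56.14535 ]
 [553.5088    69.872215]
 [473.90546   85.33124 ]] 0.05700651207382661
```

View pics/c.png

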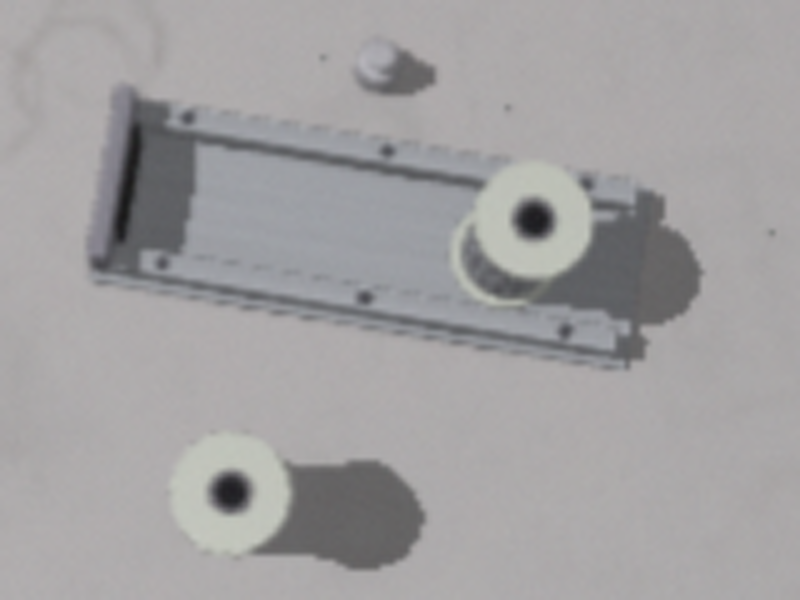

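The crop shows the coil upright inside the trough at crop (520,230), the end plate at crop left (115,175), and the spare coil and weight clear of the path. The sizes check out: flange radius 26 mm, trough about 82 mm wide. In world coordinates the trough origin is about (0.490, -0.0445), and the coil is at trough x = -69, y = 0.

```bash
cat >> h.py <<'E'
from scipy.spatial.transform import Rotation as Ro
O=np.array([.490,-.0445]); T=np.array([.1915,.9815]); N=np.array([-T[1],T[0]])
def q(s=1):
    x=s*np.r_[T,0]; z=np.array([0,0,-1.]); r=Ro.from_matrix(np.c_[x,np.cross(z,x),z]).as_quat(); return r[[3,0,1,2]]
def W(x,y,tip): return np.r_[O+x*T+y*N, tip+.022]
E
python3 - <<'E'
from h import *
robot.gripper_to(0.0)
best=min((s for s in(1,-1) if solver.solve_ik(W(-.15,0,.2),q(s)) is not None),key=lambda s:abs(solver.solve_ik(W(-.15,0,.2),q(s))[5]))
print(best); Q=q(best)
robot.goto(W(-.15,0,.2),Q)
robot.move_straight(W(-.15,0,.104),feed=.1)
s=robot.sense(); print(s['time_s'],s['tcp_pos'],s['wrist_force'],s['opening'],s['joints'])
p,d=vision.snapshot('scene'); cv2.imwrite('pics/s1.png',cv2.resize(p[150:450,200:600],(800,600)))
E
```

```text
1
3.525 [ 0.46162193 -0.19185687  0.12672478] [ 0.51180134 -0.37019858 -0.38575322] 0.00020340907064215157 [-3.93897339e-01 -4.42638174e-02 -2.01654880e-01  1.41230727e+00
  5.46963193e-06  1.36959875e+00]
```

View pics/s1.png

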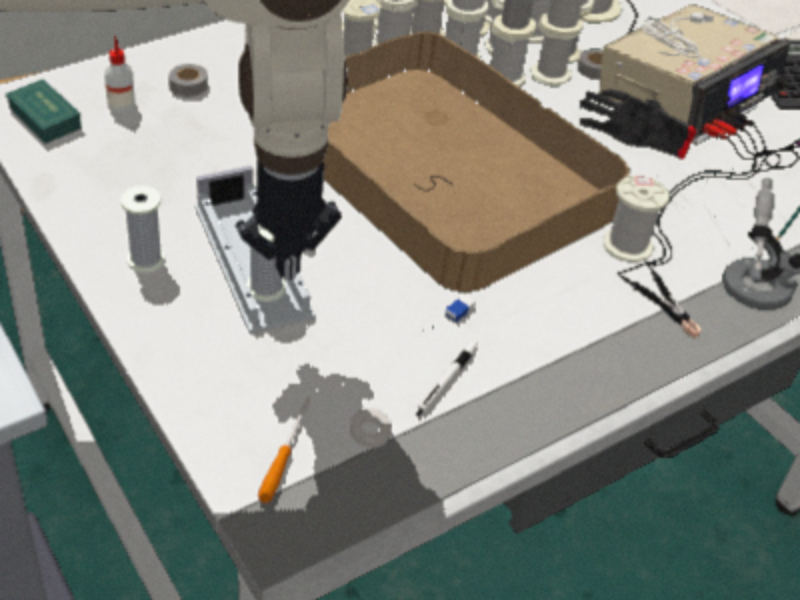

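The view shows the closed fingertips at crop (290,270), just on the near side of the coil top and lined up with the trough. I'll tip it now.

```bash
python3 - <<'E'
from h import *
print(robot.move_straight(W(-.046,0,.104),feed=.05,guard=15))
s=robot.sense(); print(s['time_s'],s['tcp_pos'],s['wrist_force'])
robot.wait(.5)
robot.move_straight(W(-.15,0,.104),feed=.2)
p,d=vision.snapshot('top'); cv2.imwrite('pics/t2.png',cv2.resize(p[200:320,285:445],(800,600),interpolation=cv2.INTER_CUBIC))
np.save('t2.npy',d); print(robot.sense()['time_s'])
P=cloud('top',d); R=(P[...,:2]-O); X=R@T; Y=R@N
m=(abs(Y)<.03)&(X>-.1)&(X<.105)&(P[...,2]>.048)&(P[...,2]<.1)&(d>0)
print(m.sum(),X[m].min(),X[m].max(),Y[m].mean(),P[m][:,2].max())
E
```

```text
False
5.8083 [ 0.48114627 -0.08979811  0.12598293] [-0.19956307 -0.14634252 -0.39413513]
7.025
591 -0.04090042820452797 0.0687349497129374 0.0029535576210241096 0.06301934663578519
```

View pics/t2.png

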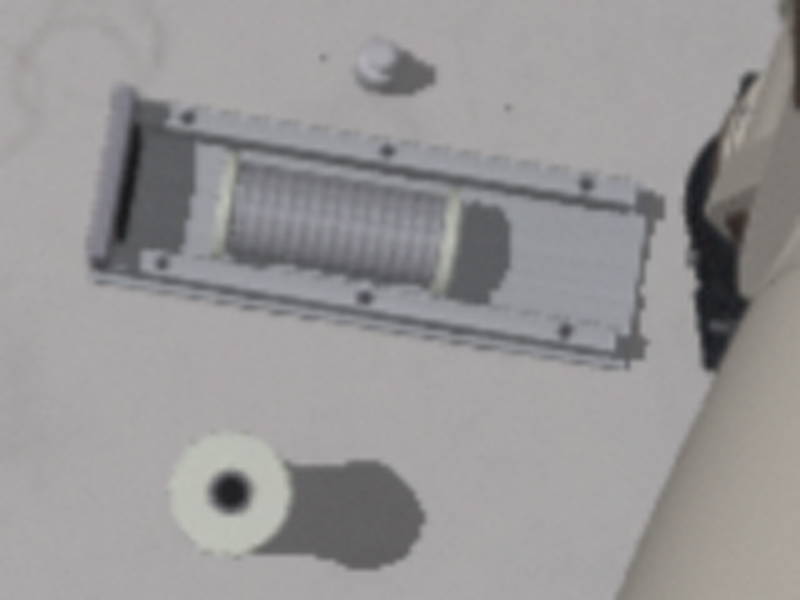

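The coil lies in the trough from crop (222,205) to (450,245). That is trough x from -41 to +69, about 41 mm short of the end plate. Next I'll push it home.

```bash
python3 - <<'E'
from h import *
def st(): 
    s=robot.sense(); print(round(s['time_s'],2),(s['tcp_pos'][:2]-O)@T,(s['tcp_pos'][:2]-O)@N,s['tcp_pos'][2],s['wrist_force'])
robot.move_straight(W(-.10,0,.104),feed=.15)
print(robot.move_straight(W(-.10,0,.030),feed=.08,guard=10)); st()
print(robot.move_straight(W(.005,0,.030),feed=.04,guard=12)); st()
robot.wait(.3); st()
robot.move_straight(W(-.08,0,.030),feed=.1)
robot.move_straight(W(-.15,0,.15),feed=.2); st()
p,d=vision.snapshot('top'); cv2.imwrite('pics/t3.png',cv2.resize(p[200:320,285:445],(800,600),interpolation=cv2.INTER_CUBIC))
P=cloud('top',d); R=(P[...,:2]-O); X=R@T; Y=R@N
m=(abs(Y)<.03)&(X>-.1)&(X<.105)&(P[...,2]>.048)&(P[...,2]<.1)&(d>0)
print(m.sum(),X[m].min(),X[m].max(),Y[m].mean(),P[m][:,2].max())
E
```

```text
False
8.58 -0.10001125700618159 -0.00036556582855072866 0.05256560388941792 [ 0.36310588  0.52512693 -0.63347501]
True
10.54 -0.011394939320811773 0.00016876840986055985 0.051748390130831566 [-0.08459778 -4.25850076  2.9482519 ]
10.84 -0.011477930343822714 0.0005079549534378129 0.05130093536892869 [-0.90513142 -0.26749933 -0.40676659]
12.52 -0.14952375778902324 0.00033967578005703487 0.17095984599899877 [0.31278531 0.58191676 0.09717108]
550 0.0005553565894533901 0.10494376686914085 0.003234346054215337 0.06234194273556688
```

View pics/t3.png

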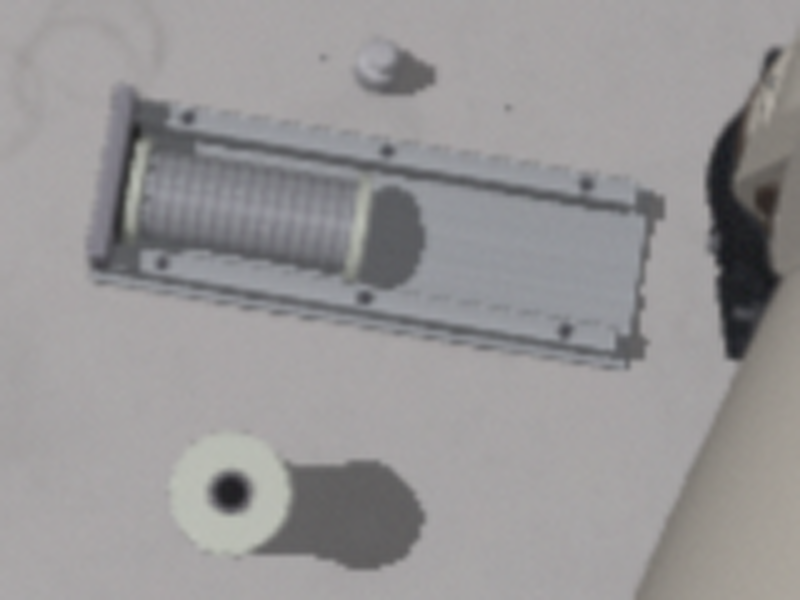

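The coil's upper flange at crop (135,190) now sits against the plate's rubber face. Its rear face is at trough x ≈ 0, which puts coil_top at about 0.110. The guard tripped where the stop was expected, and the arm is clear.

```bash
python3 -c "
from h import *
print(workorder.sign_off())"
```

```text
the job is handed in; nothing more can be done
None
```

The coil was tipped lengthwise into the trough and pushed home, its top measuring about 110 mm along the trough (the end plate's face). The arm finished clear and nothing else was touched. The job is handed in, but sign-off returned no verdict.

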